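Find the stirrer key left latched and release it

TASK

One of the stirrer's four stations was left switched on: with the fingertips, tap its four keys lightly one after another, from the left to the right as the robot sees them and lifting off after each, to feel which one is already latched down, without unlatching it or pushing any free key home. Only then push the latched key fully down and let go, so that it pops up and all four keys stand free and level. Leave the glassware, bottles and everything else where they are; nothing is to be pinched or lifted.

Things in the scene. Friction and masses are not known exactly. Their poses are not given: they have to be found in the camera images.
- stirrer: grey four-place stirrer with a white key strip fixed to the bench, 200 (x) by 270 (y) mm, deck 56 high. Origin: centre of underside; x to its rear (away from robot), y to its left seen from the robot, z up. Four blue keys along the front at x -65, y +93, +31, -31, -93; behind each, at x +45, a station disc, top 60 high. Exactly one key is latched at the start; which one varies. Glassware on the discs reaches 146 high.
- key1: Leftmost key seen from the robot: blue 30 by 30 mm key cap, origin at centre of its top face, axes as the stirrer's, moves straight down. All four are alike: top 72 mm above the stirrer's underside when free, 67 when latched, 62 at its stop. A free key gives from 2 N, then 1 mm per 0.8 N (3 N: 1.3 mm, 6 N: 5 mm, stop: 10 mm at 10 N), and springs back.
- key2: Second key from the left: blue 30 by 30 mm key cap, origin at centre of its top face, axes as the stirrer's, moves straight down. Like key1. The latched key stands 5 mm lower than a free one and does not give below about 6 N; taps of 3 to 5 N leave it latched. Unlatching begins 2.5 mm below its latched height (8 N).
- key3: Third key from the left: blue 30 by 30 mm key cap, origin at centre of its top face, axes as the stirrer's, moves straight down. Like key1. The latched key, pushed to its stop (10 N), is unlatched and rises free when let go.
- key4: Rightmost key: blue 30 by 30 mm key cap, origin at centre of its top face, axes as the stirrer's, moves straight down. Like key1. A free key pushed more than 7 mm down counts as pushed home; it springs back all the same.
- flask_a: conical glass flask with green stopper, base diameter 54, 86 tall, standing on the station disc behind key1; sizes in mm, origin centre of underside; loose, to be left alone.
- flask_b: conical glass flask with black stopper, base diameter 54, 86 tall, on the disc behind key3; sizes in mm, origin centre of underside; loose, to be left alone.
- beaker: small glass beaker, diameter 48, 60 tall, on the disc behind key4; sizes in mm, origin centre of underside; loose, to be left alone.
- amber_bottle: amber bottle with black cap, diameter 60, 130 tall, on the table left of the stirrer; sizes in mm, origin centre of underside; loose, to be left alone.
- white_bottle: white plastic bottle with red cap, diameter 56, 120 tall, on the table right of the stirrer; sizes in mm, origin centre of underside; loose, to be left alone.
- marker: marker pen lying on the table, about 125 long and 12 thick; sizes in mm, origin centre of underside; loose, to be left alone.
- dish: closed glass dish, diameter 94, 16 high, on the table; sizes in mm, origin centre of underside; loose, to be left alone.

How it is judged:
By the outcome, as a careful person would: the job done as asked, in the order asked, and still so for the second after the job is handed in, with the robot touching nothing.
It also fails if it takes over 48 s, if anything falls off the work surface, if the arm or the gripper's body presses on something with over 40 N, if the wrist force passes 120 N, or if a joint passes its speed limit or range.

ROBOT

A 6-joint arm with a two-finger parallel gripper is mounted at the origin on the work surface. World frame = base frame: x ahead of the robot, y to its left, z up, the work surface at z = 0. Lengths are in m, angles in degrees, forces in N, time in s.
With the tool pointing down it reaches from about 0.3 to 0.75 m from the base axis. Payload 8.5 kg.
Tool frame: the origin (TCP) lies on the centre line of the jaws, within the pads' length; the fingertips stand 11 mm ahead of it and the grasp point (between the pads) lies 8 mm behind it; x points along the fingers, z is the direction in which the jaws open and shut, and the axes are right-handed (so a half turn about x gives the same grasp; the last joint's range is limited). The gripper opens to 88 mm and grips with 3 to 60 N. Pads are 18 mm wide; open, the fingers measure 123 mm over their backs; the gripper's body (75 mm by 187 mm) begins 45 mm behind the grasp point.
Start: joints at [58.768, 21.807, 74.336, -0, 83.858, -12.336], TCP at [0.178, 0.52, 0.25] pointing down, gripper open.
Joint ranges: [-178.18, 178.18], [-50.72, 133.34], [12.68, 142.11], [-81.47, 261.47], [9.98, 163.14], [-165.26, 165.26]. Speed limits (degrees/s): [136.94, 136.94, 180, 180, 180, 180].

INTERFACE

Orientations are given as [roll, pitch, yaw] about the fixed x, y, z axes, in that order (R = Rz(yaw) Ry(pitch) Rx(roll)).
In Python, from workcell import r, read_camera gives the robot as it stands.
- The arm moves only by the tool send_rows, never from a script. Its argument "commands" is text: rows parted by semicolons, each of 5 numbers parted by spaces: the shift along the tool's x, y, z in cm, then the turn about the tool's x in degrees, then the opening, from 0 (shut) to 1 (fully open). A call has exactly 5 rows; each row shifts and turns the commanded pose from where the row before left it, along the tool's axes as they then stand; what a row does not reach is not made up. A row lasts 1/12 s, in which the tool goes at most 41.7 mm and 7.16 degrees, less where a joint would pass 70% of its speed; a pose out of reach is approached as far as the arm can. A call is refused whole if a number of a shift passes 4.17 or a number of a turn 7.16, either way. A call with a gripper value outside its range is refused whole. The fingers move at their own pace and stop on an object; "newtons" is the grip in N (left out, the last holds). Time passes only in rows, so rows that do not move let the fingers close, or fill a call up. It gives the time, the measured TCP pose, the force and the opening at its end, in the units of the state.
- r.get_obs(): the state, without advancing time (a new reading comes with each control period).
- read_camera(name): name is "scene" or "top"; returns a dict with "img" (480x640x3 uint8, red, green, blue), "vertical_fov" (degrees; the focal length in pixels is half the picture's height over the tangent of half this angle, whatever the lens; pixels are square), "cx", "cy" (the principal point, pixels), "xyz" and "rotation" of the camera in the world. Camera axes: x right, y down, z forward; pixel columns grow to the right and rows downward; lengths in m; the calibration is good to about 2 mm. A picture is of the moment at which its call begins. There is no depth.
- r.finish_job(): hands the job in, once; it reports no verdict.
The state is a dict: "time": time; "q": joint angles; "dq": joint speeds; "joint_efforts": joint torques, N m; "eef_pos": TCP position; "tool_rot": TCP orientation; "wrist_force": force on the tool from outside, world axes, zero at the start; "moment": the same for the moment, N m; "width": opening from 0.0 (shut) to 1.0 (fully open).
Only numpy, scipy, OpenCV 4.12 (cv2) and the standard library are available. Lean on these libraries where they do the work, as an engineer would, in place of code of your own. Each camera call takes 0.05 s, during which the arm holds its last target.

## Working session

There is one attempt and no reset: what is moved stays moved. The work goes in short steps, Python scripts to look and compute and a tool call to move; the robot and the scene stay as the last step left them, time stands still between calls to the robot, and variables do not carry over. Pictures are saved under pics/ and viewed, and the job is handed in when it is done.

Besides the shell and the picture viewer there is one more tool, called after "Request:" as name(argument=value, ...), one argument or row to a line, values as JSON. send_rows: Moves the arm, as the interface text tells. Its arguments: {"type":"object","properties":{"commands":{"type":"string"},"newtons":{"type":"number"}},"required":["commands"]}

```bash
ls; mkdir -p pics
python3 - <<'E'
from workcell import r, read_camera
import cv2,numpy as np
np.set_printoptions(precision=4,suppress=True)
for n in("scene","top"):
    c=read_camera(n); cv2.imwrite(f"pics/{n}0.png",c["img"][:,:,::-1]); print(n,c["vertical_fov"],c["cx"],c["cy"],c["xyz"],c["rotation"],[k for k in c])
print(r.get_obs())
E
```

```text
pics
scene 49.17783073162499 319.41612584075676 239.33111042316312 [1.2811 0.7998 0.9913] [-129.7172   -0.345   138.185 ] ['img', 'vertical_fov', 'cx', 'cy', 'xyz', 'rotation']
top 43.45056671973541 308.45894430188986 244.6720290410592 [ 0.4369 -0.0083  1.2822] [-176.2878    0.6811  -88.8708] ['img', 'vertical_fov', 'cx', 'cy', 'xyz', 'rotation']
{'time': 0.1, 'q': array([ 58.7691,  21.8352,  74.3776,  -0.    ,  83.8595, -12.3337]), 'dq': array([ 0.0326, -0.0928, -0.216 , -0.1144, -0.0351,  0.0017]), 'joint_efforts': array([  0.0035, -43.8654, -22.4909,   0.0714,   0.0342,  -0.0001]), 'eef_pos': array([0.178 , 0.5202, 0.2492]), 'tool_rot': array([ 167.6707,   89.9277, -121.2265]), 'wrist_force': array([-0.597 ,  0.0107, -0.2073]), 'moment': array([0.0449, 0.014 , 0.0169]), 'width': 1.0005969824718697}
```

View pics/scene0.png

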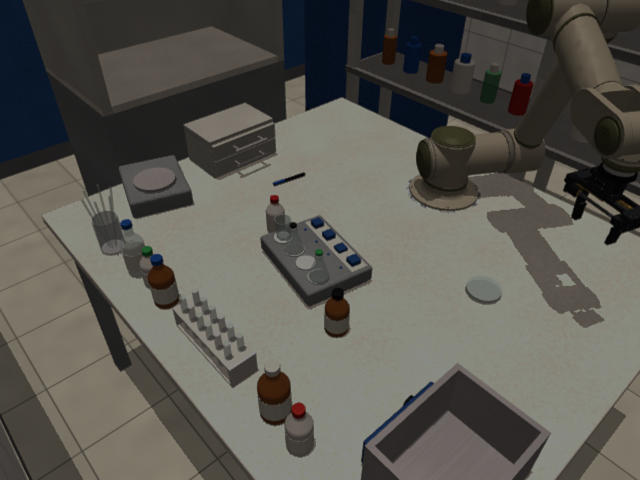

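View pics/top0.png

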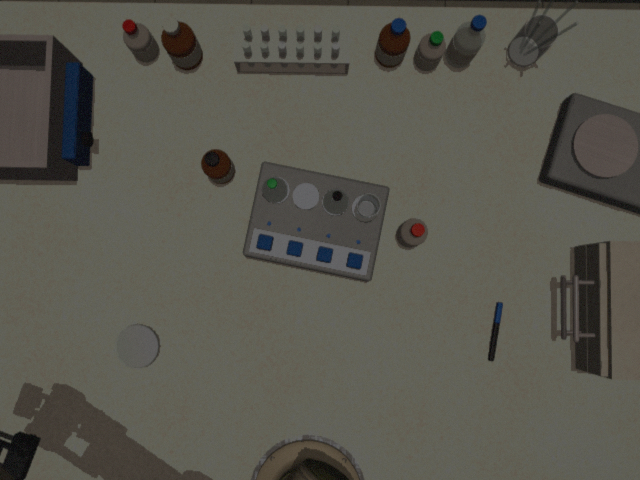

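The top view shows the stirrer with its blue keys at about (264,242), (294,249), (325,255) and (354,261), and the strip's edges. It is turned about 12° clockwise. In the scene view the keys run from (317,222) to (354,260). Next I'll measure them.

```bash
cat > h.py <<'E'
import cv2,numpy as np
from scipy.spatial.transform import Rotation as R
np.set_printoptions(precision=4,suppress=True)
def cam(c):
    f=240/np.tan(np.radians(c["vertical_fov"]/2)); return f,R.from_euler('xyz',c["rotation"],degrees=True).as_matrix(),np.array(c["xyz"])
def ray(c,uv):
    f,M,p=cam(c); d=M@np.array([(uv[0]-c["cx"])/f,(uv[1]-c["cy"])/f,1]); return p,d/np.linalg.norm(d)
def plane(c,uv,z):
    p,d=ray(c,uv); return p+d*(z-p[2])/d[2]
def tri(r1,r2):
    (p,d),(q,e)=r1,r2
    s=np.linalg.lstsq(np.c_[d,-e],q-p,rcond=None)[0]; a,b=p+s[0]*d,q+s[1]*e
    return (a+b)/2,np.linalg.norm(a-b)
def blue(img,box):
    h=cv2.cvtColor(img,cv2.COLOR_RGB2HSV); m=cv2.inRange(h,(100,120,40),(125,255,255))
    k=np.zeros_like(m);x0,y0,x1,y1=box;k[y0:y1,x0:x1]=1;m*=k
    n,l,s,ce=cv2.connectedComponentsWithStats(m)
    return [(ce[i],s[i]) for i in range(1,n) if s[i][4]>30],m
E
python3 - <<'E'
from h import *
from workcell import r, read_camera
T=read_camera("top");S=read_camera("scene")
bt,_=blue(T["img"],(240,225,385,285)); bs,_=blue(S["img"],(300,205,370,275))
for b in bt: print("top",b[0],b[1],plane(T,b[0],.072))
for b in bs: print("scene",b[0],b[1],plane(S,b[0],.070))
bt=sorted(bt,key=lambda b:b[0][0]);bs=sorted(bs,key=lambda b:-b[0][0])
for a,b in zip(bt,bs): print(tri(ray(T,a[0]),ray(S,b[0])))
for n,c,(x0,y0,x1,y1),k in(("t",T,(230,150,400,290),4),("s",S,(250,200,390,310),5)):
    cv2.imwrite(f"pics/crop_{n}.png",cv2.convertScaleAbs(cv2.resize(c["img"][y0:y1,x0:x1,::-1],None,fx=k,fy=k,interpolation=cv2.INTER_CUBIC),alpha=1.5))
E
```

```text
top [264.4611 241.95  ] [257 235  16  15 180] [0.5189 0.0965 0.072 ]
top [294.3988 248.104 ] [287 241  16  15 173] [0.5076 0.0358 0.072 ]
top [324.1086 254.2571] [317 247  15  15 175] [ 0.4964 -0.0242  0.072 ]
top [354.2842 260.6066] [347 253  15  16 183] [ 0.4848 -0.085   0.072 ]
scene [316.6935 221.2581] [311 218  12   8  62] [ 0.4893 -0.0887  0.07  ]
scene [328.5 233. ] [323 229  12   9  62] [ 0.5001 -0.0269  0.07  ]
scene [340.4219 246.7969] [335 243  12   8  64] [0.516 0.038 0.07 ]
scene [353.3467 258.4133] [347 254  13   9  75] [0.5229 0.0947 0.07  ]
(array([0.5205, 0.0953, 0.0688]), np.float64(0.004042672721194832))
(array([0.5096, 0.0346, 0.064 ]), np.float64(0.0041907691304675))
(array([ 0.4981, -0.0258,  0.0694]), np.float64(0.00443560313899979))
(array([ 0.4869, -0.0872,  0.0693]), np.float64(0.005641870171886406))
```

View pics/crop_t.png

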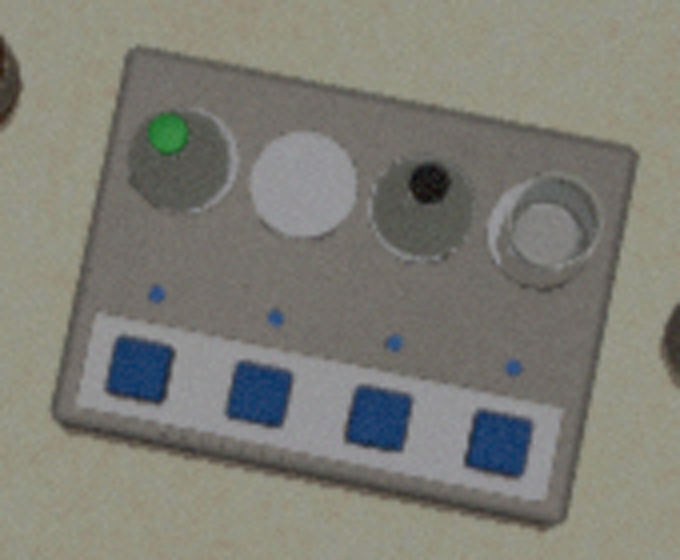

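View pics/crop_s.png

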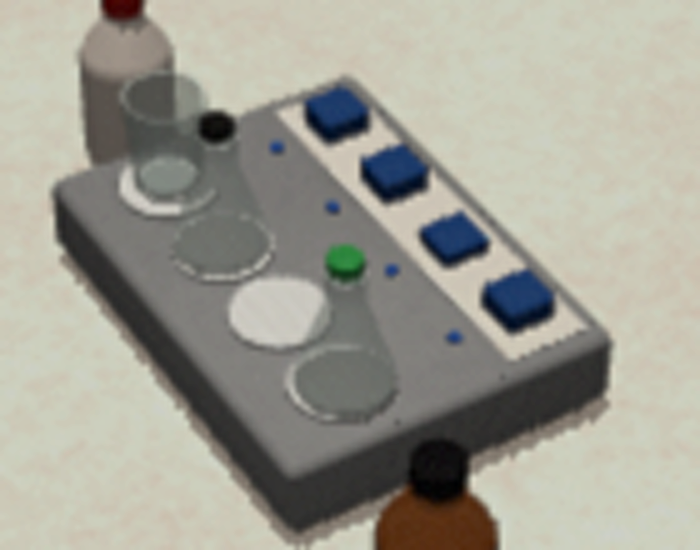

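```bash
cat >> h.py <<'E'
def tool(o): return R.from_euler('xyz',o["tool_rot"],degrees=True).as_matrix()
KEYS=np.array([[.5197,.0959],[.5086,.0352],[.4972,-.0250],[.4858,-.0861]])
def go(o,tgt):
    M=tool(o); d=np.array(tgt)-o["eef_pos"]; return M.T@d*100
E
python3 - <<'E'
from h import *
from workcell import r
o=r.get_obs();M=tool(o);print(M)
y=np.array([*(KEYS[0]-KEYS[3]),0]);print("stirrer yaw",-np.degrees(np.arctan2(y[0],y[1])),np.linalg.norm(y)/3)
y/=np.linalg.norm(y); l=M.T@y; print("local",l); a=-np.degrees(np.arctan2(l[1],l[2])); print("turn",a,a+180,"q6",o["q"][5])
for t in(a,a+180 if a<0 else a-180):
    N=M@R.from_euler('x',t,degrees=True).as_matrix(); print(t,N[:,2], N.T@(np.array([*KEYS[0],.11])-o["eef_pos"])*100)
E
```

```text
[[-0.0004 -0.9461  0.3238]
 [-0.0007  0.3238  0.9461]
 [-1.      0.0002 -0.0008]]
stirrer yaw -10.551212926837637 0.06171008381491994
local [-0.0008  0.1451  0.9894]
turn -8.343779914798754 171.65622008520126 q6 -12.336507834838867
-8.343779914798754 [ 0.1831  0.9831 -0.0008] [ 13.9548 -41.3623 -35.4486]
171.65622008520126 [-0.1831 -0.9831  0.0008] [13.9548 41.3623 35.4486]
```

Request:
send_rows(
  commands="0 0 0 -4.17 0; 0 0 0 -4.17 0; 0 -2.8 -2.4 0 0; 0 -2.8 -2.4 0 0; 0 -2.8 -2.4 0 0",
  newtons=10,
)

```text
time: 0.62
eef_pos: [0.2478, 0.4332, 0.2495]
tool_rot: [157.1, 90.0, -123.3]
wrist_force: [0.8, 0.0, -0.0]
width: 0.646
```

Request:
send_rows(
  commands="0 -2.8 -2.4 0 0; 0 -2.8 -2.4 0 0; 0 -2.8 -2.4 0 0; 0 -2.8 -2.4 0 0; 0 -2.8 -2.4 0 0",
)

```text
time: 1.03
eef_pos: [0.3639, 0.289, 0.2498]
tool_rot: [6.1, 90.0, 85.5]
wrist_force: [0.6, 0.7, -0.0]
width: 0.267
```

Request:
send_rows(
  commands="0 -2.8 -2.4 0 0; 0 -2.8 -2.4 0 0; 0 -2.8 -2.4 0 0; 0 -2.8 -2.4 0 0; 0 -2.2 -1.8 0 0",
)

```text
time: 1.45
eef_pos: [0.4753, 0.1516, 0.2497]
tool_rot: [-154.3, 90.0, -74.9]
wrist_force: [0.2, 1.0, 0.5]
width: 0.008
```

```bash
cat > w.py <<'E'
import sys
from h import *
from workcell import r
k=int(sys.argv[1])-1; z=float(sys.argv[2])
o=r.get_obs();M=tool(o);print(round(o["time"],2),"pos",o["eef_pos"],"F",o["wrist_force"],"w",round(o["width"],3),"xaxis",M[:,0],"z",M[:,2]);print("go cm",go(o,[*KEYS[k],z]))
E
python3 w.py 1 .11
```

```text
1.45 pos [0.4753 0.1516 0.2497] F [0.1646 0.9935 0.4798] w 0.008 xaxis [ 0.0001 -0.0002 -1.    ] z [ 0.1845  0.9828 -0.0002]
go cm [13.9673 -5.3913 -4.6539]
```

Request:
send_rows(
  commands="0 -2.7 -2.3 0 0; 0 -2.7 -2.35 0 0; 3.5 0 0 0 0; 3.5 0 0 0 0; 3.5 0 0 0 0",
)

```text
time: 1.87
eef_pos: [0.5187, 0.0977, 0.1435]
tool_rot: [-78.8, 89.9, 0.6]
wrist_force: [1.2, 0.7, -0.5]
width: 0.004
```

Request:
send_rows(
  commands="2.5 0 0 0 0; 0 0 0 0 0; 0 0 0 0 0; 0 0 0 0 0; 0 0 0 0 0",
)

```text
time: 2.28
eef_pos: [0.5195, 0.0984, 0.1216]
tool_rot: [-81.8, 89.8, -2.3]
wrist_force: [0.1, 0.5, 0.7]
width: 0.008
```

```bash
python3 w.py 1 .085
python3 - <<'E'
from h import *
from workcell import read_camera
for n,(x0,y0,x1,y1),k in(("top",(200,150,400,300),4),("scene",(250,150,410,270),5)):
    c=read_camera(n); cv2.imwrite(f"pics/{n}1.png",cv2.convertScaleAbs(cv2.resize(c["img"][y0:y1,x0:x1,::-1],None,fx=k,fy=k,interpolation=cv2.INTER_CUBIC),alpha=1.5))
E
```

```text
2.28 pos [0.5195 0.0984 0.1216] F [0.0962 0.4912 0.6995] w 0.008 xaxis [ 0.0035 -0.0001 -1.    ] z [0.183  0.9831 0.0005]
go cm [ 3.6648 -0.0555 -0.2432]
```

View pics/scene1.png

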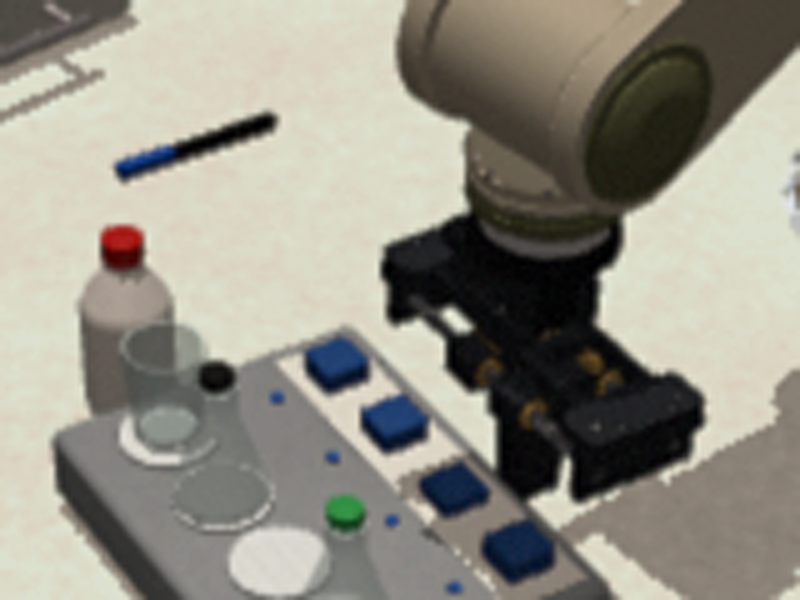

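The scene view shows the closed fingers ending at about crop (530,490), which is pixel (356,248), just over key1. The bottles are untouched. I'll check the projection and keep the y correction.

Run:
```python
from h import *
from workcell import read_camera
for n in("scene","top"):
    c=read_camera(n); f,M,p=cam(c)
    for q in([.5195,.0984,.1106],[.5197,.0959,.072]):
        v=M.T@(np.array(q)-p); print(n,v[:2]/v[2]*f+[c["cx"],c["cy"]])
```

```text
scene [356.0257 246.8318]
scene [354.5598 257.5368]
top [261.801  240.2596]
top [264.7494 241.5634]
```

View pics/top1.png

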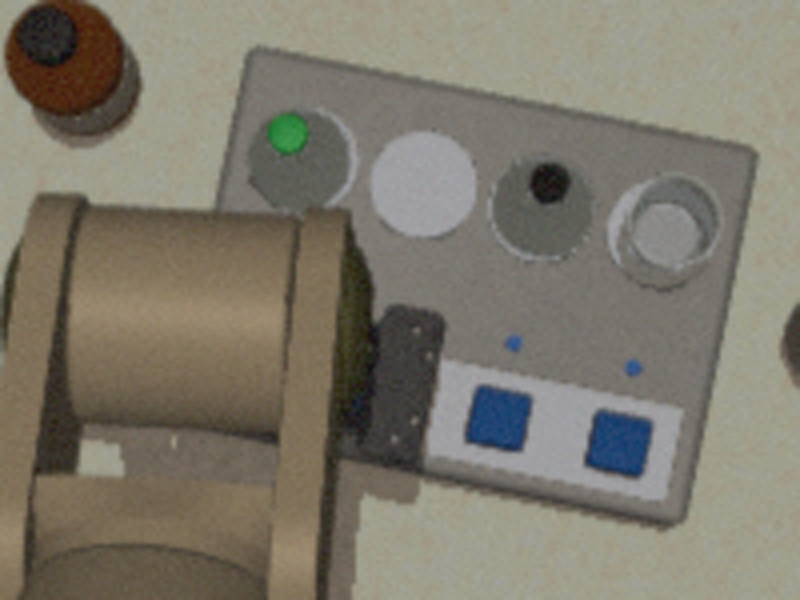

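The top view shows the gripper body over the key strip, clear of the glassware and bottles, and the fingertip projection matches. Now I'll lower to just above key1.

Request:
send_rows(
  commands="0 -0.05 -0.25 0 0; 1.7 0 0 0 0; 1.6 0 0 0 0; 0 0 0 0 0; 0 0 0 0 0",
)

```text
time: 2.9
eef_pos: [0.5185, 0.0956, 0.0867]
tool_rot: [99.6, 89.9, 179.1]
wrist_force: [0.5, 0.9, 0.6]
width: 0.003
```

```bash
python3 w.py 1 .0815
```

```text
2.9 pos [0.5185 0.0956 0.0867] F [0.5442 0.9189 0.6021] w 0.003 xaxis [-0.0011  0.     -1.    ] z [ 0.1833  0.9831 -0.0002]
go cm [ 0.5221 -0.1167  0.0477]
```

Request:
send_rows(
  commands="0.2 0 0 0 0; 0.1 0 0 0 0; 0.1 0 0 0 0; 0 0 0 0 0; 0 0 0 0 0",
)

```text
time: 3.32
eef_pos: [0.5189, 0.0958, 0.0832]
tool_rot: [-82.3, 89.9, -2.9]
wrist_force: [0.2, -0.6, 0.6]
width: 0.005
```

```bash
python3 w.py 1 .0815
```

```text
3.32 pos [0.5189 0.0958 0.0832] F [ 0.2402 -0.6055  0.5854] w 0.005 xaxis [ 0.0011 -0.0001 -1.    ] z [0.1831 0.9831 0.0001]
go cm [ 0.1722 -0.0757  0.027 ]
```

Request:
send_rows(
  commands="0.1 0 0 0 0; 0.05 0 0 0 0; 0 0 0 0 0; 0 0 0 0 0; 0 0 0 0 0",
)

```text
time: 3.73
eef_pos: [0.5189, 0.0958, 0.0814]
tool_rot: [-79.9, 90.0, -0.5]
wrist_force: [1.9, -0.2, 3.6]
width: 0.002
```

```bash
python3 w.py 1 .0815
```

```text
3.73 pos [0.5189 0.0958 0.0814] F [ 1.8602 -0.1752  3.6023] w 0.002 xaxis [ 0.0008 -0.     -1.    ] z [0.1832 0.9831 0.0001]
go cm [-0.0072 -0.078   0.0285]
```

Key1 met the tip at free height and carried 3.6 N after giving about 1.5 mm, so it is free. Next is lifting off and moving to key2.

Request:
send_rows(
  commands="-1.5 0 0 0 0; 0 0 -3.1 0 0; 0 -0.05 -3.05 0 0; 0.8 0 0 0 0; 0 0 0 0 0",
)

```text
time: 4.15
eef_pos: [0.5069, 0.0345, 0.087]
tool_rot: [89.3, 89.8, 168.6]
wrist_force: [-0.1, 0.0, -0.6]
width: 0.006
```

```bash
python3 w.py 2 .0815
```

```text
4.15 pos [0.5069 0.0345 0.087 ] F [-0.0693  0.0197 -0.6179] w 0.006 xaxis [-0.0029  0.0006 -1.    ] z [0.1855 0.9826 0.    ]
go cm [ 0.552  -0.1581  0.1026]
```

Request:
send_rows(
  commands="0.2 -0.1 0 0 0; 0.2 0 0 0 0; 0.1 0 0 0 0; 0.1 0 0 0 0; 0 0 0 0 0",
)

```text
time: 4.57
eef_pos: [0.5087, 0.0356, 0.082]
tool_rot: [88.2, 90.0, 167.7]
wrist_force: [0.3, -0.5, -0.3]
width: 0.001
```

Request:
send_rows(
  commands="0 0 0 0 0; 0 0 0 0 0; 0 0 0 0 0; 0 0 0 0 0; 0 0 0 0 0",
)

```text
time: 4.98
eef_pos: [0.5088, 0.035, 0.0823]
tool_rot: [-106.3, 90.0, -26.9]
wrist_force: [0.2, 0.3, 0.0]
width: 0.008
```

```bash
python3 w.py 2 .0815
```

```text
4.98 pos [0.5088 0.035  0.0823] F [0.1884 0.253  0.0275] w 0.008 xaxis [ 0.0001 -0.0001 -1.    ] z [ 0.1832  0.9831 -0.    ]
go cm [0.0805 0.0247 0.0125]
```

Request:
send_rows(
  commands="0.1 0 0 0 0; 0.1 0 0 0 0; 0.1 0 0 0 0; 0.05 0 0 0 0; 0 0 0 0 0",
)

```text
time: 5.4
eef_pos: [0.5088, 0.035, 0.0786]
tool_rot: [93.2, 90.0, 172.6]
wrist_force: [0.0, -0.0, 0.4]
width: 0.002
```

Request:
send_rows(
  commands="0.02 0 0 0 0; 0.02 0 0 0 0; 0 0 0 0 0; 0 0 0 0 0; 0 0 0 0 0",
)

```text
time: 5.82
eef_pos: [0.5088, 0.035, 0.0785]
tool_rot: [-96.0, 90.0, -16.6]
wrist_force: [-0.8, -0.2, 3.3]
width: 0.006
```

Key2 carried nothing at free height and 3.3 N at about 67 mm without giving, so it is latched. I'll lift and go on to key3.

Request:
send_rows(
  commands="0 0 0 0 0; -1.8 0 0 0 0; 0 0 -3.1 0 0; 0 0 -3.05 0 0; 0.8 0 0 0 0",
)

```text
time: 6.23
eef_pos: [0.4979, -0.0289, 0.0893]
tool_rot: [-111.5, 89.8, -32.2]
wrist_force: [1.1, -0.1, -0.2]
width: 0.008
```

Request:
send_rows(
  commands="0 0 0 0 0; 0 0 0 0 0; 0 0 0 0 0; 0 0 0 0 0; 0 0 0 0 0",
)

```text
time: 6.65
eef_pos: [0.4977, -0.0247, 0.0885]
tool_rot: [-80.2, 90.0, -0.7]
wrist_force: [-0.7, 0.1, 0.1]
width: 0.007
```

```bash
python3 w.py 3 .0815
```

```text
6.65 pos [ 0.4977 -0.0247  0.0885] F [-0.7401  0.1458  0.1489] w 0.007 xaxis [ 0.0002 -0.     -1.    ] z [0.182  0.9833 0.    ]
go cm [ 0.6959  0.042  -0.0362]
```

Request:
send_rows(
  commands="0.3 0 0 0 0; 0.1 0 0 0 0; 0.1 0 0 0 0; 0.05 0 0 0 0; 0 0 0 0 0",
)

```text
time: 7.07
eef_pos: [0.4975, -0.0252, 0.0828]
tool_rot: [36.0, 90.0, 115.4]
wrist_force: [-0.6, 2.5, 1.7]
width: 0.004
```

Request:
send_rows(
  commands="0.05 0 0 0 0; 0.1 0 0 0 0; 0 0 0 0 0; 0 0 0 0 0; 0 0 0 0 0",
)

```text
time: 7.48
eef_pos: [0.4975, -0.0253, 0.0814]
tool_rot: [-3.7, 90.0, 75.7]
wrist_force: [-0.2, 1.8, 3.3]
width: 0.01
```

```bash
python3 w.py 3 .0815
```

```text
7.48 pos [ 0.4975 -0.0253  0.0814] F [-0.1678  1.8307  3.3477] w 0.01 xaxis [ 0.      0.0002 -1.    ] z [0.1833 0.9831 0.0002]
go cm [-0.0085  0.0387  0.0251]
```

Key3 is free (3.3 N at free height, giving about 1.5 mm). On to key4.

Request:
send_rows(
  commands="-1.5 0 0 0 0; 0 0 -3.1 0 0; 0 0 -3.05 0 0; 0.8 0 0 0 0; 0 0 0 0 0",
)

```text
time: 7.9
eef_pos: [0.4857, -0.0869, 0.0873]
tool_rot: [89.3, 89.9, 168.6]
wrist_force: [-0.7, 1.5, 0.0]
width: 0.005
```

Request:
send_rows(
  commands="0 0 0 0 0; 0 0 0 0 0; 0 0 0 0 0; 0 0 0 0 0; 0 0 0 0 0",
)

```text
time: 8.32
eef_pos: [0.4864, -0.0854, 0.0885]
tool_rot: [-106.7, 90.0, -27.2]
wrist_force: [-0.3, 0.2, -0.2]
width: 0.005
```

```bash
python3 w.py 4 .0815
```

```text
8.32 pos [ 0.4864 -0.0854  0.0885] F [-0.3494  0.2193 -0.2066] w 0.005 xaxis [ 0.0002 -0.0001 -1.    ] z [ 0.1824  0.9832 -0.0001]
go cm [ 0.6974  0.045  -0.0781]
```

Request:
send_rows(
  commands="0.3 0 -0.05 0 0; 0.1 0 0 0 0; 0.1 0 0 0 0; 0.05 0 0 0 0; 0 0 0 0 0",
)

```text
time: 8.73
eef_pos: [0.4861, -0.0863, 0.0828]
tool_rot: [53.8, 90.0, 133.2]
wrist_force: [-0.2, 0.8, 1.6]
width: 0.004
```

Request:
send_rows(
  commands="0.05 0 0 0 0; 0.1 0 0 0 0; 0 0 0 0 0; 0 0 0 0 0; 0 0 0 0 0",
)

```text
time: 9.15
eef_pos: [0.4861, -0.0863, 0.0814]
tool_rot: [42.0, 90.0, 121.5]
wrist_force: [-1.0, 1.9, 3.4]
width: 0.008
```

```bash
python3 w.py 4 .0815
```

```text
9.15 pos [ 0.4861 -0.0863  0.0814] F [-1.0485  1.8938  3.3943] w 0.008 xaxis [-0.0001  0.0002 -1.    ] z [0.1832 0.9831 0.0002]
go cm [-0.0111  0.0362  0.0097]
```

Key4 is also free. Key2 is the latched one, so I'm going back to it.

Request:
send_rows(
  commands="-2 0 0 0 0; 0 0 3.1 0 0; 0 0 3.1 0 0; 0 0 3.1 0 0; 0 0 3.05 0 0",
)

```text
time: 9.57
eef_pos: [0.5091, 0.0362, 0.1014]
tool_rot: [-108.2, 90.0, -28.8]
wrist_force: [-0.1, -0.7, -0.2]
width: 0.004
```

Request:
send_rows(
  commands="0 0 0 0 0; 0 0 0 0 0; 0 0 0 0 0; 0.6 0 0 0 0; 0.6 0 0 0 0",
)

```text
time: 9.98
eef_pos: [0.5089, 0.034, 0.089]
tool_rot: [-103.3, 90.0, -24.0]
wrist_force: [-0.5, -0.4, 0.1]
width: 0.006
```

Request:
send_rows(
  commands="0.4 0 0 0 0; 0.4 0 0 0 0; 0 0 0 0 0; 0 0 0 0 0; 0 0 0 0 0",
)

```text
time: 10.4
eef_pos: [0.5089, 0.035, 0.0814]
tool_rot: [-85.4, 90.0, -5.9]
wrist_force: [-0.0, -0.4, 0.7]
width: 0.006
```

```bash
python3 w.py 2 .0730
```

```text
10.4 pos [0.5089 0.035  0.0814] F [-0.0102 -0.4099  0.7176] w 0.006 xaxis [ 0.0001 -0.     -1.    ] z [0.1833 0.983  0.    ]
go cm [0.8415 0.0326 0.0182]
```

Request:
send_rows(
  commands="0.3 0 0 0 0; 0.2 0 0 0 0; 0.2 0 0 0 0; 0.1 0 0 0 0; 0 0 0 0 0",
)

```text
time: 10.82
eef_pos: [0.5092, 0.035, 0.074]
tool_rot: [-94.5, 89.9, -15.0]
wrist_force: [-1.5, 0.5, 10.4]
width: 0.005
```

Request:
send_rows(
  commands="0.05 0 0 0 0; 0.03 0 0 0 0; 0 0 0 0 0; 0 0 0 0 0; 0 0 0 0 0",
)

```text
time: 11.23
eef_pos: [0.5092, 0.035, 0.0735]
tool_rot: [-94.0, 89.9, -14.5]
wrist_force: [-2.4, -0.1, 9.1]
width: 0.008
```

Request:
send_rows(
  commands="0.05 0 0 0 0; 0.03 0 0 0 0; 0 0 0 0 0; 0 0 0 0 0; 0 0 0 0 0",
)

```text
time: 11.65
eef_pos: [0.5092, 0.035, 0.0733]
tool_rot: [-94.8, 89.9, -15.3]
wrist_force: [-4.2, -0.6, 17.3]
width: 0.005
```

The key is at its stop: 17 N with no further travel. Now I'll release it and clear the view.

Request:
send_rows(
  commands="-0.5 0 0 0 0; -1 0 0 0 0; -3 0 0 0 0; -4 0 0 0 0; -4 0 0 0 0",
)

```text
time: 12.07
eef_pos: [0.5082, 0.0352, 0.1978]
tool_rot: [92.3, 89.9, 171.7]
wrist_force: [1.3, -0.5, 0.0]
width: 0.006
```

Request:
send_rows(
  commands="-3 0 0 0 0; 0 2.7 2.3 0 0; 0 2.8 2.4 0 0; 0 2.8 2.4 0 0; 0 2.8 2.4 0 0",
)

```text
time: 12.48
eef_pos: [0.4158, 0.1497, 0.2267]
tool_rot: [-57.2, 90.0, 22.2]
wrist_force: [0.3, 0.2, 0.7]
width: 0.008
```

Request:
send_rows(
  commands="0 2.8 2.4 0 0; 0 2.8 2.4 0 0; 0 2.8 2.4 0 0; 0 2.8 2.4 0 0; 0 2.8 2.4 0 0",
)

```text
time: 12.9
eef_pos: [0.3, 0.2935, 0.2268]
tool_rot: [-53.2, 90.0, 26.2]
wrist_force: [0.9, 0.5, -0.2]
width: 0.006
```

```bash
python3 w.py 2 .11
python3 - <<'E'
from h import *
from workcell import r, read_camera
T=read_camera("top");S=read_camera("scene")
bt,_=blue(T["img"],(240,225,385,285)); bs,_=blue(S["img"],(300,205,370,275))
bt=sorted(bt,key=lambda b:b[0][0]);bs=sorted(bs,key=lambda b:-b[0][0])
for a,b in zip(bt,bs): print(a[0],b[0],tri(ray(T,a[0]),ray(S,b[0])))
for n,c in(("top",T),("scene",S)):
    o=cv2.imread(f"pics/{n}0.png")[:,:,::-1]; cv2.imwrite(f"pics/{n}2.png",c["img"][:,:,::-1])
    d=cv2.absdiff(cv2.GaussianBlur(o,(5,5),0),cv2.GaussianBlur(c["img"],(5,5),0)).max(2)
    k,_,s,ce=cv2.connectedComponentsWithStats((d>20).astype(np.uint8)); print(n,[list(x) for x in s[1:] if x[4]>15])
x0,y0,x1,y1=250,150,410,310
cv2.imwrite("pics/s2c.png",cv2.convertScaleAbs(cv2.resize(S["img"][170:290,250:410,::-1],None,fx=5,fy=5,interpolation=cv2.INTER_CUBIC),alpha=1.5))
E
```

```text
12.9 pos [0.3    0.2935 0.2268] F [ 0.9303  0.4557 -0.153 ] w 0.006 xaxis [ 0.0004  0.0002 -1.    ] z [0.1834 0.983  0.0002]
go cm [ 11.6829 -25.2421 -21.5665]
[264.456  242.0879] [353.4133 258.4933] (array([0.5203, 0.0953, 0.0684]), np.float64(0.004054030830516778))
[294.2303 248.1742] [340.5507 245.3913] (array([0.5092, 0.0347, 0.0689]), np.float64(0.0044185419564955605))
[324.1591 254.2841] [328.5 233. ] (array([ 0.498 , -0.0259,  0.0693]), np.float64(0.004399256731893843))
[354.2623 260.5355] [316.6935 221.2581] (array([ 0.487 , -0.0871,  0.0694]), np.float64(0.005573934557790724))
top [[np.int32(30), np.int32(330), np.int32(230), np.int32(150), np.int32(17260)], [np.int32(0), np.int32(383), np.int32(48), np.int32(97), np.int32(2358)], [np.int32(52), np.int32(389), np.int32(22), np.int32(13), np.int32(108)], [np.int32(86), np.int32(412), np.int32(40), np.int32(35), np.int32(857)], [np.int32(295), np.int32(447), np.int32(35), np.int32(20), np.int32(406)], [np.int32(149), np.int32(463), np.int32(14), np.int32(17), np.int32(160)], [np.int32(161), np.int32(463), np.int32(33), np.int3
[... 1313 characters left out ...]
, np.int32(45), np.int32(338)], [np.int32(432), np.int32(141), np.int32(14), np.int32(21), np.int32(120)], [np.int32(416), np.int32(142), np.int32(5), np.int32(14), np.int32(30)], [np.int32(545), np.int32(145), np.int32(6), np.int32(4), np.int32(18)], [np.int32(464), np.int32(146), np.int32(11), np.int32(12), np.int32(46)], [np.int32(536), np.int32(158), np.int32(104), np.int32(88), np.int32(4207)], [np.int32(545), np.int32(171), np.int32(5), np.int32(14), np.int32(29)], [np.int32(419), np.int32(193), np.int32(20), np.int32(8), np.int32(110)], [np.int32(500), np.int32(223), np.int32(104), np.int32(105), np.int32(4058)], [np.int32(334), np.int32(240), np.int32(14), np.int32(8), np.int32(54)]]
```

View pics/s2c.png

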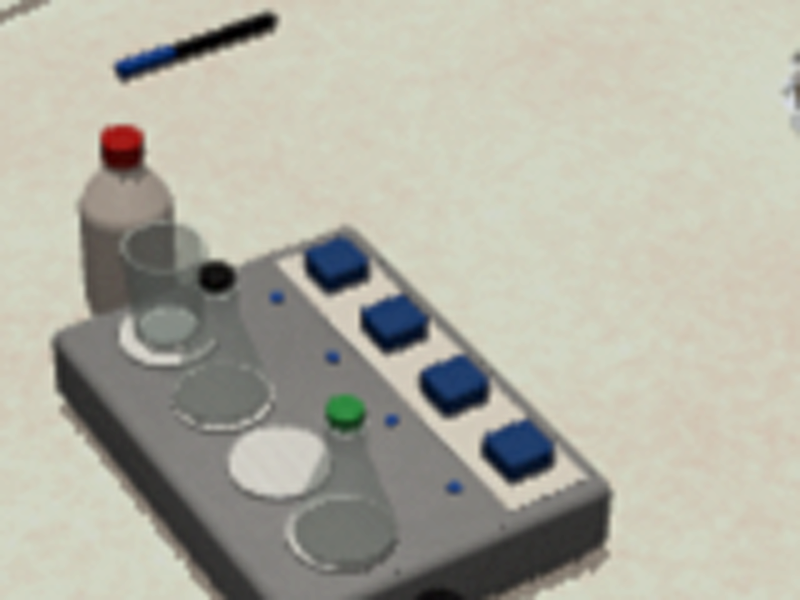

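View pics/top2.png

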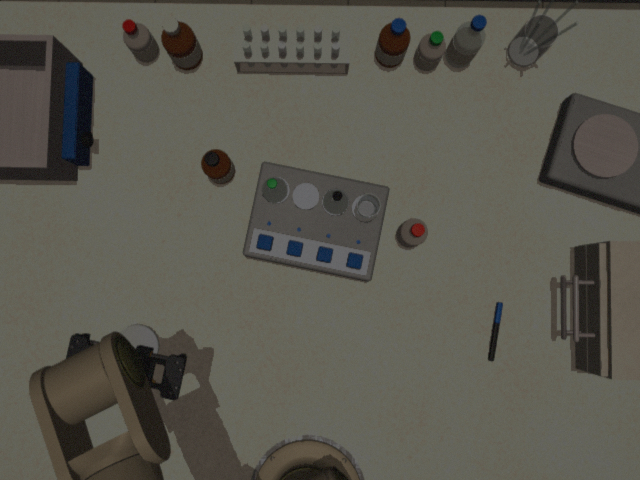

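Key2 now stands level with the others (all at 68.4–69.4 mm triangulated, where it was 64 before). In the scene view it moved from (340,247) to (341,245), and in both views nothing else changed but the arm and its shadow. The arm is free, so I'm handing in.

```bash
python3 -c "
from workcell import r
print(r.finish_job())"
```

```text
the job is handed in; nothing more can be done
None
```

I tapped the four keys from left to right, lifting off after each, and key2 was the latched one; I then released it and handed the job in at about 13 s.

- **Taps:** Keys 1, 3 and 4 met the fingertips at free height and gave about 1.5 mm at 3.3–3.6 N. Key2 carried nothing there and held 3.3 N about 5 mm lower without giving.
- **Release:** Only after all four taps did I push key2 down to its stop, ending at 17 N with no further travel, and let go.
- **Last checks:** The four keys stood level within 1 mm in the final pictures, with key2 about 5 mm higher than at the start. Apart from key2, only the arm and its shadow had changed. The arm stood clear with no contact force.
- **Disagreements:** The camera heights read about 3 mm below the nominal 72 mm for all the keys, because the measured centres take in the caps' sides. The rays from the two cameras missed each other by 4–6 mm. The dish was partly hidden by the arm in the last top view. The arm passed well above it, and the scene view showed no change around it that I could tell from the arm's shadow.

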